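# Close the lamp's battery box and hold the touch pen on its pad

## Robot

A 7-joint arm with a two-finger parallel gripper is mounted at the origin on the work surface. World frame = base frame: x ahead of the robot, y to its left, z up, the work surface at z = 0. Lengths are in m, angles in rad, forces in N, time in s.
With the tool pointing down it reaches from about 0.425 to 0.825 m from the base axis. Payload 3.6 kg.
Tool frame: the origin (TCP) lies between the finger pads; the fingertips stand 19 mm ahead of it and the grasp point (between the pads) is the TCP; z points along the fingers, y is the line along which they close (so a half turn about z gives the same grasp; the last joint's range is limited). The gripper opens to 93 mm and grips with 3 to 60 N. Pads are 15 mm wide; open, the fingers measure 128 mm over their backs; the gripper's body (75 mm by 188 mm) begins 65 mm behind the grasp point.
Start: joints at [-1.177, 0.615, -0.013, 1.423, 0.008, 1.103, -0.04], TCP at [0.265, 0.594, 0.238] pointing down, gripper open.
Joint ranges: [-3.12, 3.12], [-0.3, 2.06], [-1.34, 1.32], [0.26, 2.42], [-1.36, 4.5], [0.01, 1.98], [-2.84, 2.84]. Speed limits (rad/s): [2.79, 2.79, 3.14, 3.14, 3.14, 3.14, 3.14].

## Interface

Orientations are given as a rotation vector (axis times angle).
In Python, from cell import status, imaging, bot gives the robot as it stands.
- The arm moves only by the tool jog_arm, never from a script. Its argument "plan" is a list of rows, each a list of 7 numbers: the opening in per cent of the stroke, from 0 (shut) to 100 (fully open), then the shift along the tool's x, y, z in cm, then the turn, a rotation vector about the tool's x, y, z in degrees. In form: [[grip, tx, ty, tz, ax, ay, az], ...]. A call has 1 to 10 rows; each row shifts and turns the commanded pose from where the row before left it, along the tool's axes as they then stand; what a row does not reach is not made up. A row lasts 1/10 s, in which the tool goes at most 50 mm and 8.59 degrees, less where a joint would pass 70% of its speed; a pose out of reach is approached as far as the arm can. A call is refused whole if a number of a shift passes 5 or a number of a turn 8.59, either way. A call with a gripper value outside its range is refused whole. The fingers move at their own pace and stop on an object; the grip force is fixed at half the most. Time passes only in rows, so rows that do not move let the fingers close. It gives the time, the measured TCP pose, the force, the opening and the grip force at its end, in the units of the state.
- status.get_obs(): the state, without advancing time (a new reading comes with each control period).
- imaging.grab_frame(name): name is "side" or "top"; returns a dict with "pixels" (420x560x3 uint8, red, green, blue), "intrinsics" (3x3 intrinsics, pixels), "view" (4x4, takes a point from world to camera coordinates). Camera axes: x right, y up, looking along -z (the intrinsics and any distortion apply to the point x, -y, -z); pixel columns grow to the right and rows downward; lengths in m; the calibration is good to about 2 mm. A picture is of the moment at which its call begins. There is no depth.
- bot.finish_job(): hands the job in; it is judged then, once.
The state is a dict: "t": time; "joint_positions": joint angles; "dq": joint speeds; "effort": joint torques, N m; "eef_pos": TCP position; "tcp_rot": TCP orientation; "ft_force": force on the tool from outside, world axes, zero at the start; "torque": the same for the moment, N m; "width": opening from 0.0 (shut) to 1.0 (fully open); "grasp_force": force on a finger pad.
Only numpy, scipy, OpenCV 4.12 (cv2) and the standard library are available. Lean on these libraries where they do the work, as an engineer would, in place of code of your own. Each camera call takes 0.05 s, during which the arm holds its last target. There are 200 camera calls.

## Task

Put the loose cover back on the open battery box, set down rather than dropped, fully home (either way round), and let go. Then take the touch pen from its stand and, holding it upright, press its nose lightly on the round metal pad on the cover so that the sprung nose goes in about half-way; finish while still holding it there in the gripper. Leave the wine glass, remote control and book alone.

Things in the scene. Friction and masses are not known exactly. Their poses are not given: they have to be found in the camera images.
- box: open white battery box fixed to the table, 88 (x) by 54 (y) by 40 mm high, walls 5 mm thick, opening 78 by 44 mm; the two cells inside lie too low to meet the cover's lip. With the cover home, its plate rests on the box's walls, overhanging 3 mm all round, cover_centre 44.5 mm above the table. Origin at the centre of its underside; x along its long side, z up
- cover_centre (a point): centre of the loose white cover's plate, 94 (x) by 60 (y) by 9 mm, about 90 g; x along its long side, z up. Centred under the plate is a lip 71 by 37 mm, 6 mm deep, that enters the box with 3.5 mm to spare each side. Starts flat on the table on its lip, pad up, left or right of the box. This point is 10.5 mm above the lip's underside, 4.5 mm below the plate's top
- touch_spot (a point): the centre of the touch pad, a round flat steel disc with a darker rim, 20 mm diameter,, flush in the top of the cover, 22 mm from the cover's centre along its long side (+x of cover_centre); this point lies on the cover's top face; z points up out of it
- pen_centre (a point): touch pen, about 36 g: round aluminium barrel, 13 mm diameter, 120 mm long, with a rubber nose of 8 mm diameter sticking out 18 mm at its lower end. Starts upright, nose down, loose in its stand, its top 148 mm above the table. This point is on its axis 75 mm above the nose end; the barrel goes on 57 mm below and 63 mm above it. z points from nose to top
- pen_tip (a point): the lowest point of the pen's round nose; moves with the nose as it is pushed in; 75 mm below pen_centre when the nose is out; z points along the pen from nose to top
- pen_nose (a joint): how far the sprung nose is pushed into the barrel, in m: 0 fully out, 0.010 fully in; it begins to yield at 0.6 N, needs 1.9 N at half-way and 3.1 N fully in
- stand: dark wooden pen stand fixed to the table, 60 by 60 by 45 mm high, with one round hole of 16 mm diameter, 35 mm deep, in the middle of its top, in which the pen stands. Origin at the centre of its underside, on the table. May be left or right of the box
- glass: loose empty wine glass, 200 mm high, 76 mm across, beyond the box; leave alone. Origin at the centre of its foot
- remote: loose black remote control, 160 by 45 by 18 mm, lying flat; leave alone. Origin at the centre of its underside
- book: loose paperback book, 123 by 185 by 32 mm, lying flat; leave alone. Origin at the centre of its underside
There are look-alikes about, which are no part of the job. Of the things that look like the part that bears cover_centre, take the one that is farthest to the robot's right at the start.

How it is judged:
On the way, in this order (a step that is already met when the one before it is completed fails the run):
1. the cover is home on the box and let go (z of cover_centre in the frame of box between 0.042 and 0.0465 m and horizontal distance between cover_centre and box below 0.006 m and angle between the x axis of cover_centre and the x axis of box, either way round below 0.15 rad and angle between cover_centre's own z axis and vertical below 0.05 rad and contact force between the fingers and cover below 0.05 N), for 0.2 s.
2. the pen is lifted out of its stand (z of pen_tip in the frame of stand above 0.046 m and contact force between the fingers and pen above 0.5 N), for 0.1 s.
At the end, for the whole second after the job is handed in: Through the last second the fingers hold the pen still, clear of its stand, upright within 8 deg, nose within 8 mm of the pad centre, pushed in 1.5 to 9 mm with 0.4 to 4 N; the cover lies home on the box (6 mm, 8.5 deg, height within 2 mm), untouched by the fingers (all of step 1 and contact force between the fingers and pen above 0.5 N and contact force between pen and stand below 0.05 N and angle between pen_centre's own z axis and vertical below 0.14 rad and distance between pen_tip and touch_spot below 0.008 m and contact force between pen and cover between 0.4 and 4 N and value of joint pen_nose between 0.0015 and 0.009 m and linear speed of pen below 0.02 m/s); the arm keeps its last pose, push and grip.
It fails at once if the pen is pushed hard against the cover (over 12 N) (contact force between pen and cover above 12 N).
It fails at once if the cover is dropped from a height (contact force between the fingers and cover below 0.05 N and height (world z) of cover_centre above 0.075 m and linear speed of cover above 0.2 m/s).
It fails at once if the wine glass is shifted by over 30 mm or tipped (distance of glass from where it was at the start of the episode above 0.03 m or angle between glass's own z axis and vertical above 0.25 rad).
It fails at once if the remote control is shifted by over 30 mm (distance of remote from where it was at the start of the episode above 0.03 m).
It fails at once if the book is shifted by over 30 mm (distance of book from where it was at the start of the episode above 0.03 m).
It also fails if it takes over 59 s, if anything falls off the work surface, if the arm or the gripper's body presses on something with over 40 N, if the wrist force passes 120 N, or if a joint passes its speed limit or range.

## Working session

There is one attempt and no reset: what is moved stays moved. The work goes in short steps, Python scripts to look and compute and a tool call to move; the robot and the scene stay as the last step left them, time stands still between calls to the robot, and variables do not carry over. Pictures are saved under pics/ and viewed, at most 10 in all, crops included, and the job is handed in when it is done.

Besides the shell and the picture viewer there is one more tool, called after "Request:" as name(argument=value, ...) on one line, values as JSON. jog_arm: Moves the arm, as the interface text tells. Its arguments: {"type":"object","properties":{"plan":{"type":"array"}},"required":["plan"]}

```bash
mkdir -p pics
cat > h.py <<'E'
import numpy as np, cv2
from cell import status, imaging, bot
from scipy.spatial.transform import Rotation as R
def grab(name,fn=None):
    f=imaging.grab_frame(name)
    if fn: cv2.imwrite('pics/'+fn,cv2.cvtColor(f['pixels'],cv2.COLOR_RGB2BGR))
    return f
def proj(f,P):
    P=np.atleast_2d(P); V=np.array(f['view']); K=np.array(f['intrinsics'])
    c=P@V[:3,:3].T+V[:3,3]; c=c*[1,-1,-1]; u=c@K.T; return u[:,:2]/u[:,2:]
def unproj(f,uv,z):
    V=np.array(f['view']); K=np.array(f['intrinsics']); uv=np.atleast_2d(uv)
    d=np.c_[uv,np.ones(len(uv))]@np.linalg.inv(K).T*[1,-1,-1]
    Rm=V[:3,:3]; d=d@Rm; o=-Rm.T@V[:3,3]
    return o+d*((z-o[2])/d[:,2])[:,None]
E
python3 - <<'E'
from h import *
for n in('top','side'):
    f=grab(n,n+'0.png'); print({k:(v if k!='pixels' else 0) for k,v in f.items()})
print(status.get_obs())
E
```

```text
{'pixels': 0, 'intrinsics': array([[398.65959764,   0.        , 280.90063677],
       [  0.        , 398.65959764, 209.04581362],
       [  0.        ,   0.        ,   1.        ]]), 'view': array([[-0.0195569 , -0.99898164, -0.04065966,  0.04041587],
       [ 0.99372124, -0.0239026 ,  0.10930126, -0.58886042],
       [-0.11016182, -0.03826678,  0.99317674, -0.86971494],
       [ 0.        ,  0.        ,  0.        ,  1.        ]])}
{'pixels': 0, 'intrinsics': array([[448.91488639,   0.        , 275.00470238],
       [  0.        , 448.91488639, 202.25287053],
       [  0.        ,   0.        ,   1.        ]]), 'view': array([[-0.97220886, -0.23328794,  0.01966401,  0.57776475],
       [ 0.16693428, -0.63188825,  0.75686867, -0.14153443],
       [-0.16414287,  0.73911702,  0.65327111, -0.82972457],
       [ 0.        ,  0.        ,  0.        ,  1.        ]])}
{'t': 0.1, 'joint_positions': array([-1.17748653,  0.61585174, -0.01261564,  1.42475106,  0.00811239,
        1.10341205, -0.04037274]), 'dq': array([ 9.56114346e-04, -1.99472006e-03,  8.28566964e-05, -4.00336914e-03,
        1.28888575e-04,  2.66322617e-04,  4.39229124e-04]), 'effort': array([ 1.15253461e-03, -4.60040689e+01,  2.09788978e-01, -1.66242099e+01,
       -6.12244243e-02,  1.69842871e-02,  1.09037339e-04]), 'eef_pos': array([0.26464668, 0.59293948, 0.2365739 ]), 'tcp_rot': array([-0.65435898, -3.07222393,  0.00365653]), 'ft_force': array([0.64577051, 0.11153254, 0.10777685]), 'torque': array([ 0.01173555, -0.03112044,  0.0009716 ]), 'grasp_force': 0.0, 'width': 1.001639421922751}
```

View pics/top0.png

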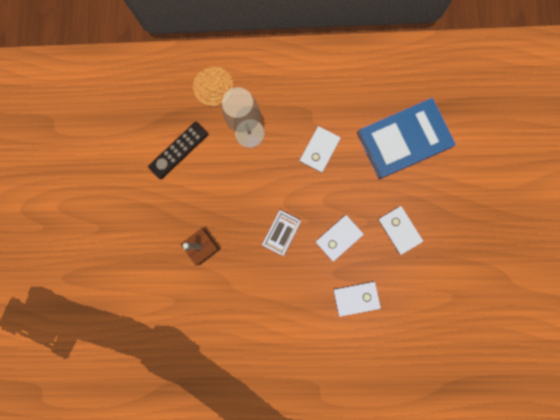

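View pics/side0.png

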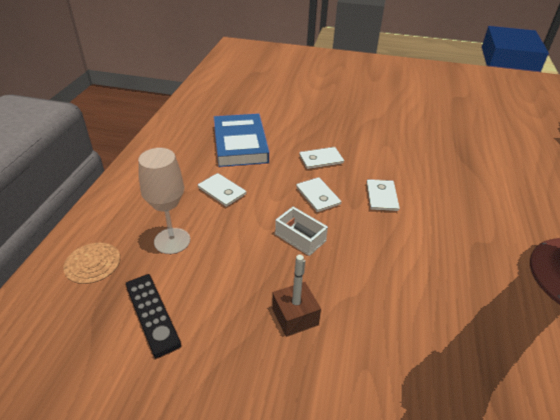

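Top view: four cover look-alikes at (320,149), (340,238), (401,230) and (357,299). Right in the picture is the robot's right (-y), so (401,230) is the one meant. The box is at (282,233), the stand at (201,246), the glass at (250,132), the remote at (178,150) and the book at (406,138). I'll confirm the cover in a crop and measure.

```bash
cat > m.py <<'E'
from h import *
f=grab('top'); im=f['pixels']
g=(im.min(2)>150).astype(np.uint8)
cs,_=cv2.findContours(g,cv2.RETR_EXTERNAL,cv2.CHAIN_APPROX_NONE)
for c in cs:
    if cv2.contourArea(c)<300: continue
    r=cv2.minAreaRect(c); u=r[0]; z=0.04 if abs(u[0]-282)<12 else 0.015
    P=unproj(f,cv2.boxPoints(r),z); e1=P[1]-P[0]; e2=P[2]-P[1]
    e=max(e1,e2,key=np.linalg.norm)
    print(np.round(u,1),'ctr',P.mean(0).round(4),'sz',np.linalg.norm(e1).round(4),np.linalg.norm(e2).round(4),'ang',np.degrees(np.arctan2(e[1],e[0])).round(1))
def big(c,n,fn,s=10):
    cr=im[c[1]-n:c[1]+n,c[0]-n:c[0]+n]; return cv2.resize(cr,(400,400),interpolation=cv2.INTER_CUBIC)
cv2.imwrite('pics/crop.png',cv2.cvtColor(np.hstack([big((401,230),30,''),big((201,246),30,'')]),cv2.COLOR_RGB2BGR))
E
python3 m.py
```

```text
[356.8 298.8] ctr [ 0.3857 -0.1375  0.015 ] sz 0.0949 0.0604 ang -79.8
[339.1 237.7] ctr [ 0.5229 -0.1032  0.015 ] sz 0.0943 0.0604 ang -49.8
[281.2 232.6] ctr [0.5361 0.0276 0.04  ] sz 0.088 0.0542 ang -27.6
[400.6 229.9] ctr [ 0.5377 -0.2424  0.015 ] sz 0.0604 0.0943 ang -151.0
[319.7 148.6] ctr [ 0.7319 -0.0654  0.015 ] sz 0.0944 0.0602 ang -29.3
[390.7 143.4] ctr [ 0.7394 -0.2302  0.015 ] sz 0.0621 0.0826 ang -158.1
```

View pics/crop.png

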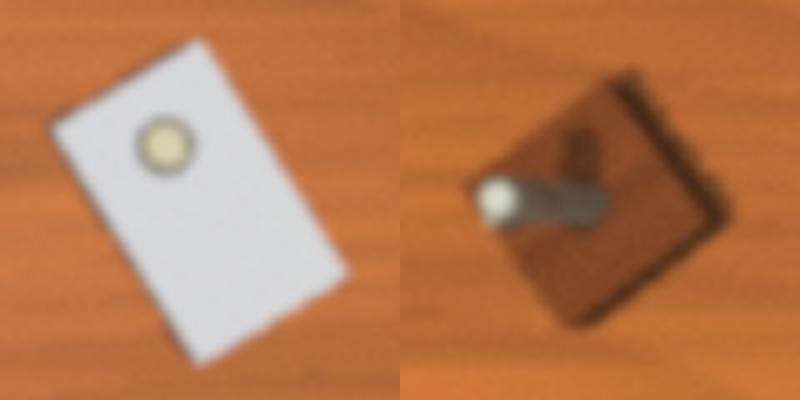

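The crop confirms it: a plain cover with the pad towards its +x end at (395,222). The pen stands in its stand at about (201,246), leaning a little in perspective. Next I'll plan the approach above the cover.

```bash
cat > go.py <<'E'
from h import *
def rows(tx,ty,tz,yaw,grip,n=None,v=4.5):
    o=status.get_obs(); p=np.array(o['eef_pos']); Rm=R.from_rotvec(o['tcp_rot'])
    c,s=np.cos(np.radians(yaw)),np.sin(np.radians(yaw))
    T=R.from_matrix(np.array([[c,s,0],[s,-c,0],[0,0,-1]]))
    rv=(Rm.inv()*T).as_rotvec(degrees=True); d=np.array([tx,ty,tz])-p
    n=n or max(1,int(np.ceil(max(np.linalg.norm(d)*100/v,np.linalg.norm(rv)/8))))
    print('t',o['t'],'p',p.round(4),'d',d.round(4),'rv',rv.round(1),'n',n,'w',round(o['width'],3),'gf',round(o['grasp_force'],1),'F',o['ft_force'].round(2),'q7',round(o['joint_positions'][6],2))
    for i in range(n):
        t=(Rm*R.from_rotvec(rv*i/n,degrees=True)).inv().apply(d/n)*100
        print([grip]+[float(x) for x in t.round(2)]+[float(x) for x in (rv/n).round(2)])
if __name__=='__main__':
    import sys; a=[float(x) for x in sys.argv[1:]]; rows(*a[:5],n=int(a[5]) if len(a)>5 else None)
E
python3 go.py 0.538 -0.242 0.2 29 100 20
python3 - <<'E'
from h import *
f=grab('top'); g=grab('side')
# stand centre/pen: top camera, pen top pixel ~ from crop (497,202)-> px
u=201-30+97*60/400; v=246-30+202*60/400
print('pentop',u,v,unproj(f,(u,v),.148))
c=[(470,185),(628,70),(733,215),(575,328)]
for q in c: print(unproj(f,(171+(q[0]-400)*.15,216+q[1]*.15),.045).round(4))
print('side pen top',unproj(g,(299.5,257),.148))
E
```

```text
t 0.15 p [0.2647 0.5931 0.2368] d [ 0.2733 -0.8351 -0.0368] rv [-1.00e-01  1.00e-01  1.27e+02] n 20 w 0.996 gf 0.0 F [-0.42 -0.23  0.32] q7 -0.04
[100.0, -2.95, -3.26, 0.19, -0.0, 0.01, 6.35]
[100.0, -3.29, -2.91, 0.19, -0.0, 0.01, 6.35]
[100.0, -3.59, -2.53, 0.19, -0.0, 0.01, 6.35]
[100.0, -3.85, -2.12, 0.19, -0.0, 0.01, 6.35]
[100.0, -4.06, -1.68, 0.19, -0.0, 0.01, 6.35]
[100.0, -4.22, -1.22, 0.19, -0.0, 0.01, 6.35]
[100.0, -4.33, -0.74, 0.19, -0.0, 0.01, 6.35]
[100.0, -4.39, -0.26, 0.19, -0.0, 0.01, 6.35]
[100.0, -4.39, 0.23, 0.19, -0.0, 0.01, 6.35]
[100.0, -4.34, 0.71, 0.19, -0.0, 0.01, 6.35]
[100.0, -4.23, 1.19, 0.19, -0.0, 0.01, 6.35]
[100.0, -4.07, 1.65, 0.18, -0.0, 0.01, 6.35]
[100.0, -3.87, 2.09, 0.18, -0.0, 0.01, 6.35]
[100.0, -3.61, 2.5, 0.18, -0.0, 0.01, 6.35]
[100.0, -3.31, 2.88, 0.18, -0.0, 0.01, 6.35]
[100.0, -2.97, 3.23, 0.18, -0.0, 0.01, 6.35]
[100.0, -2.6, 3.54, 0.18, -0.0, 0.01, 6.35]
[100.0, -2.19, 3.81, 0.18, -0.0, 0.01, 6.35]
[100.0, -1.76, 4.03, 0.18, -0.0, 0.01, 6.35]
[100.0, -1.3, 4.2, 0.18, -0.0, 0.01, 6.35]
pentop 185.55 246.3 [[0.50743541 0.21286943 0.148     ]]
[[0.5156 0.251  0.045 ]]
[[0.553  0.1976 0.045 ]]
[[0.5038 0.1622 0.045 ]]
[[0.4674 0.2153 0.045 ]]
side pen top [[0.50883508 0.21468381 0.148     ]]
```

Request:
jog_arm(plan=[[100,-2.9,-3.3,0,0,0,6.4],[100,-3.3,-2.9,0,0,0,6.4],[100,-3.6,-2.5,0,0,0,6.4],[100,-3.9,-2.1,0,0,0,6.4],[100,-4.1,-1.7,0,0,0,6.4],[100,-4.2,-1.2,0,0,0,6.4],[100,-4.3,-0.7,0,0,0,6.4],[100,-4.4,-0.3,0,0,0,6.4],[100,-4.4,0.2,0,0,0,6.4],[100,-4.3,0.7,0,0,0,6.4]])

```text
t: 1.25
eef_pos: [0.3999, 0.1737, 0.2379]
tcp_rot: [2.188, 2.254, 0.001]
ft_force: [0.6, 0.8, -1.1]
width: 1.0
grasp_force: 0.0
```

Request:
jog_arm(plan=[[100,-4.2,1.2,0.3,0,0,6.3],[100,-4.1,1.6,0.3,0,0,6.3],[100,-3.9,2.1,0.3,0,0,6.3],[100,-3.6,2.5,0.3,0,0,6.3],[100,-3.3,2.9,0.3,0,0,6.3],[100,-3,3.2,0.3,0,0,6.3],[100,-2.6,3.5,0.3,0,0,6.3],[100,-2.2,3.8,0.3,0,0,6.3],[100,-1.8,4,0.3,0,0,6.3],[100,-1.3,4.2,0.3,0,0,6.3]])

```text
t: 2.25
eef_pos: [0.5332, -0.2443, 0.2075]
tcp_rot: [-3.043, -0.779, -0.001]
ft_force: [1.9, 0.0, -0.2]
width: 0.999
grasp_force: 0.0
```

```bash
python3 go.py 0.5377 -0.2424 0.1 29 100
```

```text
t 2.25 p [ 0.5332 -0.2443  0.2075] d [ 0.0045  0.0019 -0.1075] rv [-0.  -0.  -0.3] n 3 w 0.999 gf 0.0 F [ 1.89  0.02 -0.19] q7 -0.28
[100.0, 0.16, 0.02, 3.58, -0.0, -0.01, -0.09]
[100.0, 0.16, 0.02, 3.58, -0.0, -0.01, -0.09]
[100.0, 0.16, 0.02, 3.58, -0.0, -0.01, -0.09]
```

Request:
jog_arm(plan=[[100,0.2,0,3.6,0,0,0],[100,0.2,0,3.6,0,0,0],[100,0.1,0.1,3.5,0,0,0],[100,0,0,0,0,0,0],[100,0,0,0,0,0,0]])

```text
t: 2.75
eef_pos: [0.5376, -0.2415, 0.1009]
tcp_rot: [-3.042, -0.785, 0.001]
ft_force: [0.6, -0.2, 0.2]
width: 0.999
grasp_force: 0.0
```

```bash
python3 go.py 0.5377 -0.2424 0.022 29 100; python3 m.py|tail -5
```

```text
t 2.75 p [ 0.5376 -0.2415  0.1009] d [ 0.0001 -0.0009 -0.0789] rv [-0.  0. -0.] n 2 w 0.999 gf 0.0 F [ 0.57 -0.25  0.19] q7 -0.2
[100.0, -0.01, 0.04, 3.95, -0.0, 0.02, -0.02]
[100.0, -0.02, 0.04, 3.95, -0.0, 0.02, -0.02]
[339.4 238.4] ctr [ 0.5212 -0.1038  0.015 ] sz 0.0914 0.0584 ang -50.0
[281.  232.4] ctr [0.5366 0.0281 0.04  ] sz 0.0892 0.0543 ang -28.6
[319.8 148.6] ctr [ 0.7318 -0.0656  0.015 ] sz 0.0963 0.0614 ang -29.4
[390.7 143.4] ctr [ 0.7393 -0.2302  0.015 ] sz 0.063 0.0852 ang -157.1
[237. 102.] ctr [0.8518 0.1283 0.015 ] sz 0.0676 0.0693 ang 179.4
```

Request:
jog_arm(plan=[[100,0,0.1,3,0,0,0],[100,0,0,2.5,0,0,0],[100,0,0,1.5,0,0,0],[100,0,0,0.8,0,0,0],[100,0,0,0,0,0,0],[80,0,0,0,0,0,0],[60,0,0,0,0,0,0],[50,0,0,0,0,0,0],[50,0,0,0,0,0,0],[50,0,0,0,0,0,0]])

```text
t: 3.8
eef_pos: [0.5382, -0.2423, 0.023]
tcp_rot: [3.041, 0.785, 0.001]
ft_force: [0.7, 1.1, 1.4]
width: 0.64
grasp_force: 30.0
```

Request:
jog_arm(plan=[[50,0,0,0,0,0,0],[50,0,0,-0.5,0,0,0],[50,0,0,-1,0,0,0],[50,0,0,-2,0,0,0],[50,0,0,-3,0,0,0],[50,0,0,-3,0,0,0],[50,0,0,-2,0,0,0],[50,0,0,0,0,0,0]])

```text
t: 4.6
eef_pos: [0.5396, -0.2436, 0.1412]
tcp_rot: [3.037, 0.784, 0.008]
ft_force: [-0.0, -0.6, -1.1]
width: 0.64
grasp_force: 30.0
```

```bash
python3 go.py 0.5363 0.0278 0.14 -28 50
python3 - <<'E'
from h import *
grab('side','side1.png')
E
```

```text
t 4.6 p [ 0.5396 -0.2436  0.1412] d [-0.0033  0.2714 -0.0012] rv [ 0.2 -0.4 56.9] n 8 w 0.64 gf 30.0 F [-0.01 -0.57 -1.07] q7 -0.23
[50.0, 1.61, -2.99, 0.0, 0.02, -0.05, 7.12]
[50.0, 1.22, -3.17, 0.0, 0.02, -0.05, 7.12]
[50.0, 0.82, -3.29, 0.0, 0.02, -0.05, 7.12]
[50.0, 0.41, -3.37, 0.01, 0.02, -0.05, 7.12]
[50.0, -0.01, -3.39, 0.01, 0.02, -0.05, 7.12]
[50.0, -0.43, -3.37, 0.01, 0.02, -0.05, 7.12]
[50.0, -0.85, -3.29, 0.01, 0.02, -0.05, 7.12]
[50.0, -1.25, -3.16, 0.01, 0.02, -0.05, 7.12]
```

View pics/side1.png

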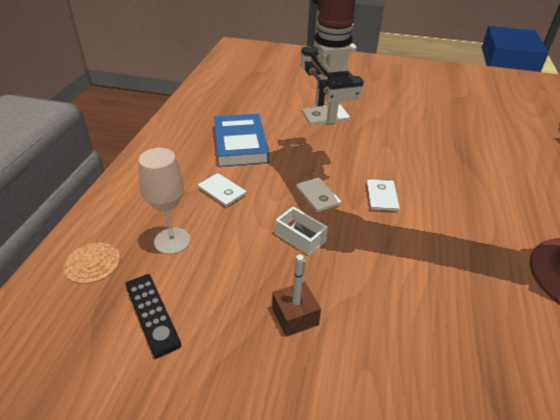

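The cover is in the fingers at (325,115), lifted and level. Carrying it over the box.

Request:
jog_arm(plan=[[50,1.6,-3,0,0,0,7.1],[50,1.2,-3.2,0,0,0,7.1],[50,0.8,-3.3,0,0,0,7.1],[50,0.4,-3.4,0,0,0,7.1],[50,0,-3.4,0,0,0,7.1],[50,-0.4,-3.4,0,0,0,7.1],[50,-0.8,-3.3,0,0,0,7.1],[50,-1.2,-3.2,0,0,0,7.1],[50,0,0,0,0,0,0],[50,0,0,0,0,0,0]])

```text
t: 5.65
eef_pos: [0.5343, 0.0312, 0.1363]
tcp_rot: [3.049, -0.75, -0.004]
ft_force: [1.1, -0.3, -0.5]
width: 0.642
grasp_force: 30.0
```

```bash
python3 go.py 0.5363 0.0278 0.08 -28 50 3
```

```text
t 5.65 p [0.5343 0.0312 0.1363] d [ 0.002  -0.0034 -0.0563] rv [0.1 0.1 0.4] n 3 w 0.642 gf 30.0 F [ 1.06 -0.3  -0.52] q7 -1.42
[50.0, 0.12, 0.07, 1.88, 0.05, 0.04, 0.12]
[50.0, 0.12, 0.07, 1.88, 0.05, 0.04, 0.12]
[50.0, 0.11, 0.07, 1.88, 0.05, 0.04, 0.12]
```

Request:
jog_arm(plan=[[50,0.2,0.1,1.9,0,0,0],[50,0.1,0.1,1.9,0,0,0.4],[50,0.1,0,1.8,0,0,0],[50,0,0,0,0,0,0],[50,0,0,0,0,0,0]])

```text
t: 6.15
eef_pos: [0.5376, 0.025, 0.0818]
tcp_rot: [3.045, -0.77, -0.0]
ft_force: [0.9, 0.1, -0.3]
width: 0.64
grasp_force: 30.0
```

```bash
python3 - <<'E'
from h import *
f=grab('side','side2.png');t=grab('top')
c=lambda im,x,y,n:cv2.resize(im[y-n:y+n,x-n:x+n],(400,400),interpolation=cv2.INTER_CUBIC)
cv2.imwrite('pics/c2.png',cv2.cvtColor(np.hstack([c(f['pixels'],300,220,45),c(t['pixels'],281,232,40)]),cv2.COLOR_RGB2BGR))
E
python3 go.py 0.5363 0.0278 0.057 -28 50 3
```

```text
t 6.25 p [0.5383 0.0256 0.0825] d [-0.002   0.0022 -0.0255] rv [-0.  -0.1 -0.3] n 3 w 0.641 gf 30.0 F [-0.08 -0.26 -0.76] q7 -1.35
[50.0, -0.09, -0.03, 0.85, -0.0, -0.03, -0.11]
[50.0, -0.09, -0.03, 0.85, -0.0, -0.03, -0.11]
[50.0, -0.09, -0.03, 0.85, -0.0, -0.03, -0.11]
```

View pics/c2.png

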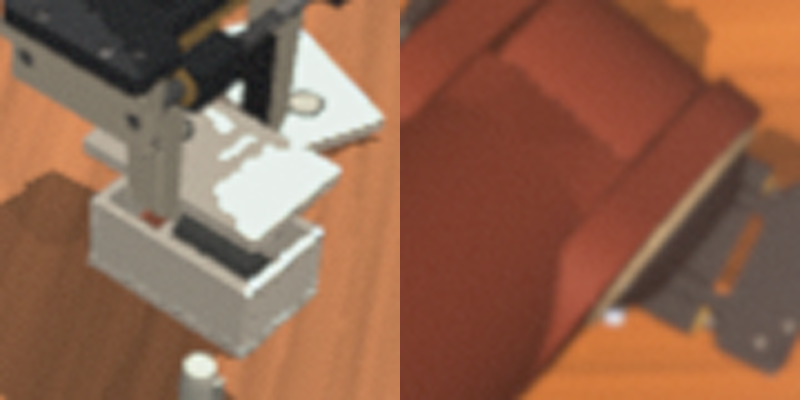

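The cover is above the box, yaw aligned. I'll check lateral alignment from the side-view corners: box rim right (325,235), front (245,292), left (90,205); cover right (340,172).

Run:
```python
from h import *
f=grab('side')
px=lambda a:np.array(a)*.225+[255,175]
B=unproj(f,px([(325,235),(245,292),(90,205)]),.04); print(B.round(4)); print('box ctr',(B[0]+B[2])/2, np.degrees(np.arctan2(*(B[2]-B[1])[1::-1])),np.linalg.norm(B[1]-B[2]),np.linalg.norm(B[0]-B[1]))
zt=.0825-.0125+.0045
C=unproj(f,px([(342,168),(262,226)]),zt);print(C.round(4),np.linalg.norm(C[0]-C[1]))
def corners(c,a,L,W,z):
    a=np.radians(a);x=np.array([np.cos(a),np.sin(a)]);y=np.array([-x[1],x[0]])
    return np.array([[*(np.array(c)+s*x*L/2+t*y*W/2),z] for s,t in((1,1),(1,-1),(-1,-1),(-1,1))])
inv=lambda p:((p-[255,175])/.225).round(0)
print('pred cover',inv(proj(f,corners((.538,.0255),-28,.094,.06,zt))).tolist())
print('pred box',inv(proj(f,corners((.5363,.0278),-28,.088,.054,.04))).tolist())
for i in range(3): print(status.get_obs()['eef_pos'])
```

```text
[[0.4832 0.0294 0.04  ]
 [0.5107 0.0719 0.04  ]
 [0.5858 0.0367 0.04  ]]
box ctr [0.53450334 0.03305299 0.04      ] -25.107225687942123 0.08292044282082207 0.050646267745706824
[[0.4802 0.0234 0.0745]
 [0.507  0.067  0.0745]] 0.05110711297214347
pred cover [[78.0, 133.0], [167.0, 68.0], [338.0, 163.0], [250.0, 236.0]]
pred box [[89.0, 196.0], [167.0, 136.0], [323.0, 227.0], [246.0, 293.0]]
[0.5383858  0.02599339 0.08261547]
[0.5383858  0.02599339 0.08261547]
[0.5383858  0.02599339 0.08261547]
```

Request:
jog_arm(plan=[[50,-0.3,-0.1,0,0,0,-0.3],[50,0,0,0.6,0,0,0],[50,0,0,0.6,0,0,0],[50,0,0,0.4,0,0,0],[50,0,0,0.2,0,0,0],[50,0,0,0.2,0,0,0],[50,0,0,0,0,0,0]])

```text
t: 7.0
eef_pos: [0.5355, 0.0291, 0.0614]
tcp_rot: [3.048, -0.759, -0.001]
ft_force: [-0.3, 0.2, -0.1]
width: 0.644
grasp_force: 30.0
```

```bash
python3 go.py 0.5363 0.028 0.057 -28 50 3
```

```text
t 7.0 p [0.5355 0.0291 0.0614] d [ 0.0008 -0.0011 -0.0044] rv [0. 0. 0.] n 3 w 0.644 gf 30.0 F [-0.25  0.22 -0.08] q7 -1.32
[50.0, 0.04, 0.02, 0.15, 0.01, 0.01, 0.02]
[50.0, 0.04, 0.02, 0.15, 0.01, 0.01, 0.02]
[50.0, 0.04, 0.02, 0.15, 0.01, 0.01, 0.02]
```

Request:
jog_arm(plan=[[50,0.1,0,0.15,0,0,0],[50,0,0,0.15,0,0,0],[50,0,0,0.1,0,0,0],[50,0,0,0,0,0,0]])

```text
t: 7.4
eef_pos: [0.5364, 0.0287, 0.0575]
tcp_rot: [3.049, -0.759, -0.0]
ft_force: [-0.2, 0.1, -0.4]
width: 0.642
grasp_force: 30.0
```

```bash
python3 go.py 0.5363 0.028 0.057 -28 50 3
```

```text
t 7.4 p [0.5364 0.0287 0.0575] d [-0.0001 -0.0007 -0.0005] rv [0.  0.  0.1] n 3 w 0.642 gf 30.0 F [-0.16  0.05 -0.44] q7 -1.31
[50.0, 0.01, 0.02, 0.02, 0.0, 0.01, 0.02]
[50.0, 0.01, 0.02, 0.02, 0.0, 0.01, 0.02]
[50.0, 0.01, 0.02, 0.02, 0.0, 0.01, 0.02]
```

Request:
jog_arm(plan=[[50,0,0,0.1,0,0,0],[50,0,0,0.05,0,0,0],[50,0,0,0,0,0,0]])

```text
t: 7.7
eef_pos: [0.5366, 0.0286, 0.057]
tcp_rot: [-3.048, 0.759, -0.0]
ft_force: [-0.9, 0.9, 5.6]
width: 0.64
grasp_force: 30.0
```

Contact at the home height. Letting go and rising.

Request:
jog_arm(plan=[[66,0,0,0,0,0,0],[75,0,0,0,0,0,0],[90,0,0,0,0,0,0],[90,0,0,-1,0,0,0],[90,0,0,-3,0,0,0],[90,0,0,-4,0,0,0],[90,0,0,-4,0,0,0],[90,0,0,-4,0,0,0],[90,0,0,-2,0,0,0],[90,0,0,0,0,0,0]])

```text
t: 8.7
eef_pos: [0.5382, 0.0277, 0.2398]
tcp_rot: [-3.047, 0.759, -0.011]
ft_force: [0.6, 0.4, -0.0]
width: 0.902
grasp_force: 0.0
```

```bash
python3 go.py 0.508 0.211 0.235 60 100
python3 - <<'E'
from h import *
f=grab('side')
c=lambda im,x,y,n:cv2.resize(im[y-n:y+n,x-n:x+n],(400,400),interpolation=cv2.INTER_CUBIC)
cv2.imwrite('pics/c3.png',cv2.cvtColor(np.hstack([c(f['pixels'],300,225,40),c(f['pixels'],298,290,45)]),cv2.COLOR_RGB2BGR))
E
```

```text
t 8.7 p [0.5382 0.0277 0.2398] d [-0.0302  0.1833 -0.0048] rv [  0.1  -0.4 -88. ] n 11 w 0.902 gf 0.0 F [ 0.57  0.36 -0.05] q7 -1.54
[100.0, -1.02, -1.34, 0.04, 0.01, -0.04, -8.0]
[100.0, -0.83, -1.47, 0.04, 0.01, -0.04, -8.0]
[100.0, -0.61, -1.57, 0.04, 0.01, -0.04, -8.0]
[100.0, -0.39, -1.64, 0.04, 0.01, -0.04, -8.0]
[100.0, -0.16, -1.68, 0.04, 0.01, -0.04, -8.0]
[100.0, 0.08, -1.69, 0.04, 0.01, -0.04, -8.0]
[100.0, 0.31, -1.66, 0.05, 0.01, -0.04, -8.0]
[100.0, 0.54, -1.6, 0.05, 0.01, -0.04, -8.0]
[100.0, 0.76, -1.51, 0.05, 0.01, -0.04, -8.0]
[100.0, 0.96, -1.39, 0.04, 0.01, -0.04, -8.0]
[100.0, 1.14, -1.24, 0.04, 0.01, -0.04, -8.0]
```

View pics/c3.png

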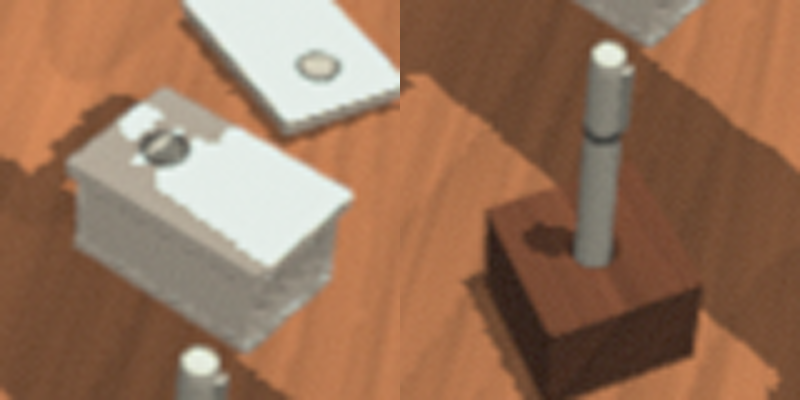

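The cover is home and flat, with its pad at crop (165,147), i.e. px (293,214). The pen is upright in the stand, with a clip on its right (-x) side. I'll grip it with the fingers closing roughly along y, clear of the clip.

```bash
python3 - <<'E'
from h import *
f=grab('side')
print(unproj(f,(299.8,257.4),.148),unproj(f,(296.9,299.5),.048),'pad',unproj(f,(293,214.4),.049))
E
python3 go.py 0.508 0.211 0.235 12 100 6
```

```text
[[0.50825729 0.21534536 0.148     ]] [[0.50735176 0.21524975 0.048     ]] pad [[0.55470535 0.01871557 0.049     ]]
t 8.8 p [0.5361 0.0289 0.2361] d [-0.0281  0.1821 -0.0011] rv [ -0.    0.  -39.9] n 6 w 0.896 gf 0.0 F [-0.16  0.44 -1.16] q7 -1.54
[100.0, -1.84, -2.46, 0.02, -0.01, 0.0, -6.66]
[100.0, -1.54, -2.66, 0.02, -0.01, 0.0, -6.66]
[100.0, -1.22, -2.82, 0.02, -0.01, 0.0, -6.66]
[100.0, -0.89, -2.94, 0.02, -0.01, 0.0, -6.66]
[100.0, -0.54, -3.02, 0.02, -0.01, 0.0, -6.66]
[100.0, -0.18, -3.07, 0.02, -0.01, 0.0, -6.66]
```

Request:
jog_arm(plan=[[100,-1.8,-2.5,0,0,0,-6.7],[100,-1.5,-2.7,0,0,0,-6.7],[100,-1.2,-2.8,0,0,0,-6.7],[100,-0.9,-3,0,0,0,-6.6],[100,-0.5,-3.1,0,0,0,-6.6],[100,-0.2,-3.3,0,0,0,-6.6],[100,0,0,0,0,0,0],[100,0,0,0,0,0,0]])

```text
t: 9.6
eef_pos: [0.5082, 0.215, 0.2345]
tcp_rot: [3.123, 0.328, -0.005]
ft_force: [-0.4, 0.0, -0.2]
width: 0.998
grasp_force: 0.0
```

```bash
python3 go.py 0.508 0.214 0.09 12 100 4
```

```text
t 9.6 p [0.5082 0.215  0.2345] d [-0.0002 -0.001  -0.1445] rv [0.1 0.2 0. ] n 4 w 0.998 gf 0.0 F [-0.45  0.02 -0.23] q7 -1.3
[100.0, 0.0, 0.02, 3.61, 0.02, 0.05, 0.0]
[100.0, -0.0, 0.02, 3.61, 0.02, 0.05, 0.0]
[100.0, -0.0, 0.02, 3.61, 0.02, 0.05, 0.0]
[100.0, -0.01, 0.02, 3.61, 0.02, 0.05, 0.0]
```

Request:
jog_arm(plan=[[100,0,0.1,3,0,0,0],[100,0,0,3.6,0,0,0],[100,0,0,3.6,0,0,0],[100,0,0,3,0,0,0],[100,0,0,1.2,0,0,0],[60,0,0,0,0,0,0],[30,0,0,0,0,0,0],[22,0,0,0,0,0,0],[16,0,0,0,0,0,0],[10,0,0,0,0,0,0]])

```text
t: 10.6
eef_pos: [0.51, 0.2139, 0.0931]
tcp_rot: [-3.124, -0.327, -0.003]
ft_force: [0.0, -0.1, -0.2]
width: 0.615
grasp_force: 0.0
```

Request:
jog_arm(plan=[[5,0,0,0,0,0,0],[5,0,0,0,0,0,0],[5,0,0,0,0,0,0]])

```text
t: 10.9
eef_pos: [0.5095, 0.2137, 0.0922]
tcp_rot: [-3.124, -0.327, -0.0]
ft_force: [-0.7, -0.2, 0.2]
width: 0.361
grasp_force: 0.0
```

Request:
jog_arm(plan=[[5,0,0,0,0,0,0],[5,0,0,0,0,0,0],[5,0,0,0,0,0,0],[5,0,0,0,0,0,0]])

```text
t: 11.3
eef_pos: [0.5096, 0.2137, 0.0921]
tcp_rot: [-3.125, -0.327, 0.0]
ft_force: [1.0, 0.1, -0.2]
width: 0.133
grasp_force: 30.0
```

Gripped at 13 mm. Lifting.

Request:
jog_arm(plan=[[5,0,0,-0.5,0,0,0],[5,0,0,-1,0,0,0],[5,0,0,-1.5,0,0,0],[5,0,0,-2,0,0,0],[5,0,0,-2,0,0,0],[5,0,0,-1,0,0,0],[5,0,0,0,0,0,0],[5,0,0,0,0,0,0]])

```text
t: 12.1
eef_pos: [0.5092, 0.2138, 0.1721]
tcp_rot: [-3.124, -0.327, 0.001]
ft_force: [-0.2, 0.6, 0.1]
width: 0.133
grasp_force: 30.0
```

```bash
python3 go.py 0.5553 0.018 0.172 12 5 8
python3 - <<'E'
from h import *
f=grab('side')
im=f['pixels'][190:330,230:380]
cv2.imwrite('pics/c4.png',cv2.cvtColor(cv2.resize(im,(600,560),interpolation=cv2.INTER_CUBIC),cv2.COLOR_RGB2BGR))
E
```

```text
t 12.1 p [0.5092 0.2138 0.1721] d [ 4.610e-02 -1.958e-01 -1.000e-04] rv [-0.  0. -0.] n 8 w 0.133 gf 30.0 F [-0.17  0.62  0.08] q7 -1.24
[5.0, 0.06, 2.51, -0.0, -0.0, 0.0, -0.0]
[5.0, 0.06, 2.51, 0.0, -0.0, 0.0, -0.0]
[5.0, 0.06, 2.51, 0.0, -0.0, 0.0, -0.0]
[5.0, 0.06, 2.51, 0.0, -0.0, 0.0, -0.0]
[5.0, 0.06, 2.51, 0.0, -0.0, 0.0, -0.0]
[5.0, 0.06, 2.51, 0.0, -0.0, 0.0, -0.0]
[5.0, 0.06, 2.51, 0.0, -0.0, 0.0, -0.0]
[5.0, 0.06, 2.51, 0.0, -0.0, 0.0, -0.0]
```

View pics/c4.png

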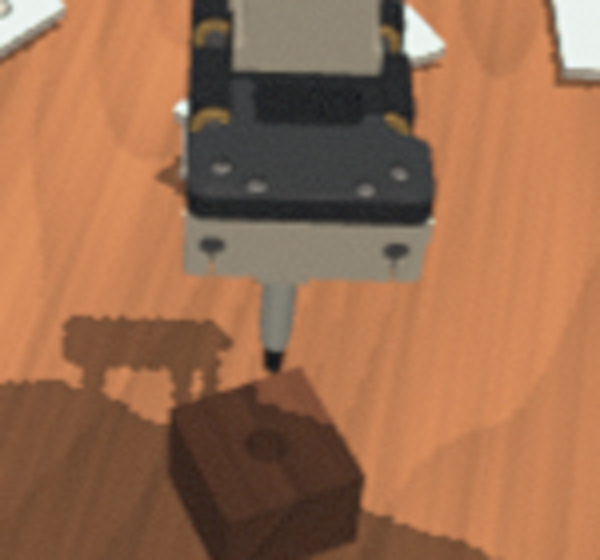

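The pen is out of the stand; its nose is at crop (272,370), px (298,282.5). The upright check is by projection.

Run:
```python
from h import *
f=grab('side'); o=status.get_obs(); p=o['eef_pos']; print(p,o['ft_force'])
print('tip',unproj(f,(298,282.5),p[2]-.082)); Q=np.array([p-[0,0,.082],p-[0,0,.04]])
print('pred px',proj(f,Q))
print('barrel obs at row 261.2: u', 230+280/4)
```

```text
[0.50884929 0.21367375 0.17132125] [-0.88804609  0.0116724  -0.61975153]
tip [[0.50799039 0.21421883 0.08932125]]
pred px [[297.52612193 282.1231809 ]
 [299.00280279 264.08233672]]
barrel obs at row 261.2: u 300.0
```

Request:
jog_arm(plan=[[5,0,2.5,0,0,0,0],[5,0.1,2.5,0,0,0,0],[5,0.1,2.5,0,0,0,0],[5,0.1,2.5,0,0,0,0],[5,0.1,2.5,0,0,0,0],[5,0.1,2.5,0,0,0,0],[5,0,2.5,0,0,0,0],[5,0,2.5,0,0,0,0],[5,0,0,0,0,0,0],[5,0,0,0,0,0,0]])

```text
t: 13.2
eef_pos: [0.5554, 0.0191, 0.1714]
tcp_rot: [-3.124, -0.325, 0.003]
ft_force: [1.0, 0.6, -1.4]
width: 0.135
grasp_force: 30.0
```

```bash
python3 go.py 0.5553 0.018 0.142 12 5 1
python3 - <<'E'
from h import *
f=grab('side')
im=f['pixels'][170:270,240:360]
cv2.imwrite('pics/c5.png',cv2.cvtColor(cv2.resize(im,(720,600),interpolation=cv2.INTER_CUBIC),cv2.COLOR_RGB2BGR))
E
```

```text
t 13.2 p [0.5554 0.0191 0.1714] d [-0.0001 -0.0011 -0.0294] rv [-0.1  0.1 -0.1] n 1 w 0.135 gf 30.0 F [ 0.98  0.62 -1.41] q7 -0.9
[5.0, -0.02, 0.11, 2.94, -0.05, 0.1, -0.12]
```

View pics/c5.png

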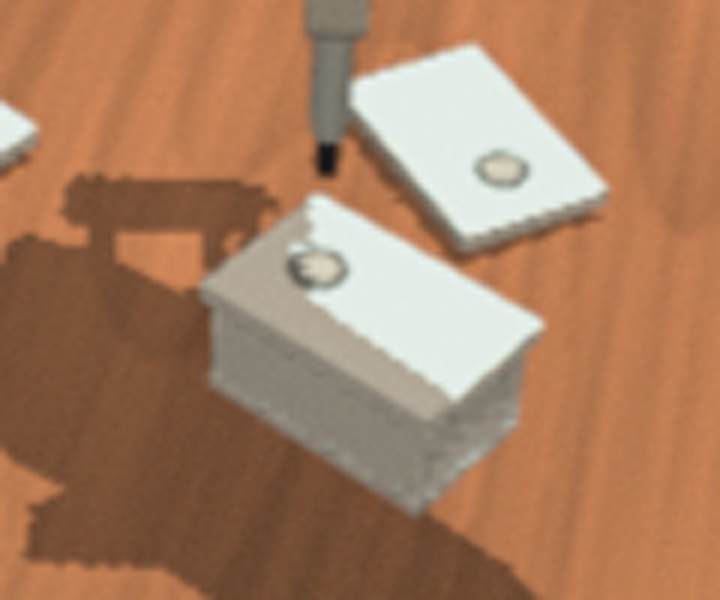

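The nose is at (326,176), above the pad at (318,269), and lines up. Descending to just above it.

Request:
jog_arm(plan=[[5,0,0.1,1,0,0,0],[5,0,0,1.2,0,0,0],[5,0,0,0.8,0,0,0],[5,0,0,0.5,0,0,0],[5,0,0,0,0,0,0],[5,0,0,0,0,0,0]])

```text
t: 13.85
eef_pos: [0.5562, 0.018, 0.1371]
tcp_rot: [3.124, 0.327, -0.0]
ft_force: [-0.1, 0.1, 0.0]
width: 0.135
grasp_force: 30.0
```

```bash
python3 go.py 0.5553 0.018 0.126 12 5 1;python3 - <<'E'
from h import *
f=grab('side'); p=status.get_obs()['eef_pos']
print('pred tip',proj(f,p-[0,0,.082]),'pad',proj(f,[.5550,.0183,.049]))
im=f['pixels'][170:270,240:360]
cv2.imwrite('pics/c6.png',cv2.cvtColor(cv2.resize(im,(720,600),interpolation=cv2.INTER_CUBIC),cv2.COLOR_RGB2BGR))
E
```

```text
t 13.85 p [0.5562 0.018  0.1371] d [-0.0009  0.     -0.0111] rv [ 0.   0.  -0.1] n 1 w 0.135 gf 30.0 F [-0.06  0.11  0.04] q7 -0.86
[5.0, -0.08, -0.02, 1.11, 0.01, 0.0, -0.05]
pred tip [[292.41375199 211.55275332]] pad [[292.89549185 214.23516061]]
```

View pics/c6.png

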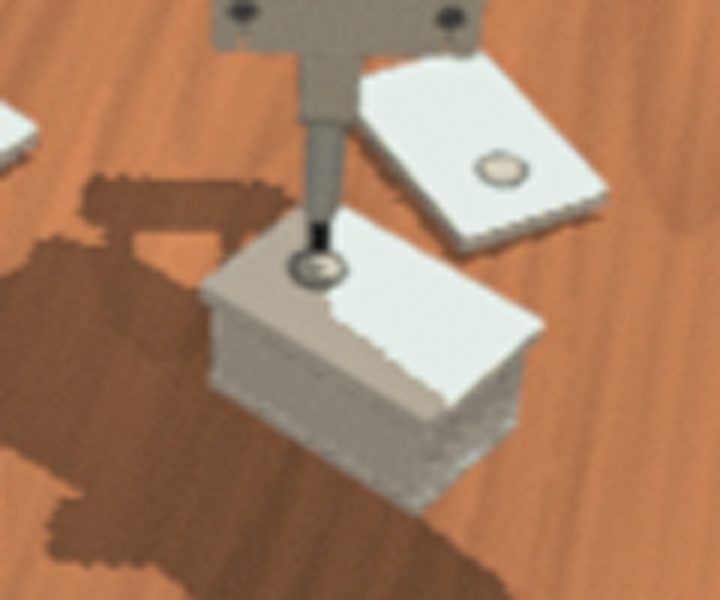

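The nose at (318,250) hangs over the pad centre (318,269), a few mm above it. Pressing slowly.

Request:
jog_arm(plan=[[5,-0.1,0,0.2,0,0,0],[5,0,0,0.2,0,0,0],[5,0,0,0.2,0,0,0],[5,0,0,0.2,0,0,0],[5,0,0,0,0,0,0],[5,0,0,0,0,0,0]])

```text
t: 14.5
eef_pos: [0.5551, 0.0178, 0.1292]
tcp_rot: [-3.125, -0.327, -0.0]
ft_force: [-0.2, 0.4, 0.1]
width: 0.136
grasp_force: 30.0
```

Request:
jog_arm(plan=[[5,0,0,0.1,0,0,0],[5,0,0,0.1,0,0,0],[5,0,0,0,0,0,0],[5,0,0,0,0,0,0]])

```text
t: 14.9
eef_pos: [0.5552, 0.0178, 0.1272]
tcp_rot: [3.124, 0.327, 0.0]
ft_force: [-0.5, 0.4, 1.2]
width: 0.136
grasp_force: 30.0
```

Request:
jog_arm(plan=[[5,0,0,0,0,0,0]])

```text
t: 15.0
eef_pos: [0.5551, 0.0178, 0.1272]
tcp_rot: [3.125, 0.327, 0.0]
ft_force: [0.1, 0.3, 1.2]
width: 0.137
grasp_force: 30.0
```

Request:
jog_arm(plan=[[5,0,0,0,0,0,0]])

```text
t: 15.1
eef_pos: [0.5552, 0.0178, 0.1272]
tcp_rot: [3.124, 0.327, 0.0]
ft_force: [-0.0, 0.2, 1.2]
width: 0.136
grasp_force: 30.0
```

Request:
jog_arm(plan=[[5,0,0,0.1,0,0,0],[5,0,0,0,0,0,0],[5,0,0,0,0,0,0],[5,0,0,0,0,0,0]])

```text
t: 15.5
eef_pos: [0.5551, 0.0178, 0.1262]
tcp_rot: [3.124, 0.327, 0.0]
ft_force: [-0.3, 0.2, 1.6]
width: 0.139
grasp_force: 30.0
```

Run:
```python
from h import *
F=[];Z=[]
for i in range(12):
    f=grab('side'); o=status.get_obs(); F.append(o['ft_force']); Z.append(o['eef_pos'])
print(np.mean(F,0),np.std(F,0),np.mean(Z,0))
im=f['pixels'][170:270,240:360]
cv2.imwrite('pics/c7.png',cv2.cvtColor(cv2.resize(im,(720,600),interpolation=cv2.INTER_CUBIC),cv2.COLOR_RGB2BGR))
```

```text
[-0.26593067  0.10863244  1.66291035] [0.42434582 0.47415902 0.46476854] [0.55512811 0.01782594 0.12616481]
```

View pics/c7.png

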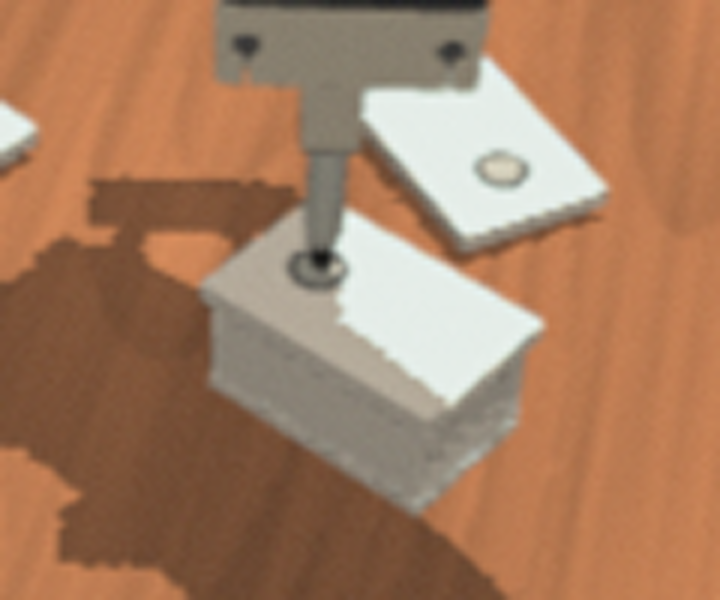

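The nose rests on the pad centre at about (320,268), partly pushed in, at 1.7–2 N. The cover is still home. Handing in.

```bash
python3 -c "
from cell import bot
print(bot.finish_job())"
```

```text
the job is handed in; nothing more can be done
None
```

The cover is home on the box and released, and the job is handed in with the gripper holding the pen upright on the pad centre, nose in about 5 mm (estimated from tool height and the roughly 1.7 N measured); no verdict came back.

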